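Load a specimen block under the spring-closed hood of a block scanner

ROBOT

A 6-joint arm with a two-finger parallel gripper is mounted at the origin on the work surface. World frame = base frame: x ahead of the robot, y to its left, z up, the work surface at z = 0. Lengths are in m, angles in degrees, forces in N, time in s.
With the tool pointing down it reaches from about 0.4 to 0.825 m from the base axis. Payload 7 kg.
Tool frame: the origin (TCP) lies between the finger pads; the fingertips stand 22 mm ahead of it and the grasp point (between the pads) lies 3 mm ahead of it; z points along the fingers, y is the direction in which the jaws open and shut (so a half turn about z gives the same grasp; the last joint's range is limited). The gripper opens to 88 mm and grips with 3 to 60 N. Pads are 19 mm wide; open, the fingers measure 130 mm over their backs; the gripper's body (78 mm by 193 mm) begins 47 mm behind the grasp point.
Start: joints at [-53.222, 20.546, 0.682, 0, -70.136, -16.507], TCP at [0.234, -0.633, 0.249] pointing down, gripper open.
Joint ranges: [-176.03, 176.03], [-82.01, 121.73], [-58.28, 71.71], [-173.87, 95.51], [-174.79, -0.11], [-173.66, 173.66]. Speed limits (degrees/s): [136.94, 136.94, 172.46, 180, 180, 180].

INTERFACE

Orientations are given as [roll, pitch, yaw] about the fixed x, y, z axes, in that order (R = Rz(yaw) Ry(pitch) Rx(roll)).
In Python, from plant import telemetry, cams, r gives the robot as it stands.
- The arm moves only by the tool carry_out, never from a script. Its argument "commands" is one flat list of numbers, 5 for each row, row after row: the shift along the world's x, y, z as a fraction of full scale, then the turn about the world's z as a fraction of full scale, then the gripper's target within -1 to 1 (shut at 1, half-way at 0, fully open at -1). In form: [x, y, z, turn, claw, x, y, z, turn, claw, ...]. A call has 1 to 8 rows; each row shifts and turns the commanded pose from where the row before left it; what a row does not reach is not made up. Full scale, the value 1, is 0.04 m for a shift and 4 degrees for a turn. A row lasts 1/10 s, in which the tool goes at most 50 mm and 8.59 degrees, less where a joint would pass 70% of its speed; a pose out of reach is approached as far as the arm can. A call with a number of a shift or a turn outside -1 to 1 is refused whole. A call with a gripper value outside its range is refused whole. The fingers move at their own pace and stop on an object; "grip_force" is the grip in N (left out, the last holds). Time passes only in rows, so rows that do not move let the fingers close. It gives the time, the measured TCP pose, the force and the opening at its end, in the units of the state.
- telemetry.get_state(): the state, without advancing time (a new reading comes with each control period).
- cams.capture(name): name is "scene" or "top" or "wrist"; returns a dict with "frame" (384x512x3 uint8, red, green, blue), "camera_matrix" (3x3 intrinsics, pixels), "k1" (the pictures are not rectified: a ray, as slopes to the right and down, at radius r is drawn at 1 + k1 r^2 times it, then the intrinsics apply), "camera_from_world" (4x4, takes a point from world to camera coordinates); the wrist camera has in their place "mount" (4x4, takes a point from camera to tool coordinates, whose origin is the TCP and whose axes are the flange's). Camera axes: x right, y down, z forward; pixel columns grow to the right and rows downward; lengths in m; the calibration is good to about 2 mm. A picture is of the moment at which its call begins: read the wrist's pose just before it. There is no depth.
- r.close_job(): hands the job in, once; it reports no verdict.
The state is a dict: "time_s": time; "joints": joint angles; "qd": joint speeds; "joint_torque": joint torques, N m; "tcp_pos": TCP position; "eef_rot": TCP orientation; "contact_force": force on the tool from outside, world axes, zero at the start; "moment": the same for the moment, N m; "gripper_width": finger opening in m.
Only numpy, scipy, OpenCV 4.12 (cv2) and the standard library are available. Lean on these libraries where they do the work, as an engineer would, in place of code of your own. Each camera call takes 0.05 s, during which the arm holds its last target. There are 200 camera calls.

TASK

Load the amber specimen block into the scanner: press down the bar beside the lane with one fingertip to hold the spring-closed hood open, and with the other fingertip push the block along its lane under the hood until it is fully home against the back stop. Then let the hood close behind it and take the hand away. Slide the block, do not lift it, never let the hood come down on it, and leave the other things where they stand.

Things in the scene. Friction and masses are not known exactly. Their poses are not given: they have to be found in the camera images.
- scanner: Fixed grey block scanner. Origin on the table under the hood's front edge (the mouth) and under the hinge line; +x runs along the lane into the scanner, +y to the press bar, z up. Its hinge wall (6 mm thick, 24 mm high) runs along y = 0 from x = -145 to 60 mm. Scanner box behind the lane: front face (the back stop) at x = 59 mm, y = -100 to 50 mm, 58 mm high.
- hood (a joint): White spring-closed hood: 0 closed, 1.12 rad fully open (hard stop). Hinge along the scanner's x, at y = 0, 32 mm above the table. Hood and press bar are one rocker: bar down, hood up. Bar force about 2 N to start opening, 5 N to hold fully open. It clears the block from about 0.8 rad; fully open, all of it lies within y = 0 to -25 mm, up to 74 mm high, and a vertical finger can pass beside it.
- hood_edge (a point): Middle of the hood's free long edge. Closed, the hood is a level panel 3 mm thick over scanner x = 0 to 57, y = 0 to -45 mm, underside 30 mm above the table; an apron at its front edge (x = 0 to 3, y = -10 to -24 mm) hangs to 16 mm above the table and bars the block's way. This point: x = 28 mm; closed y = -45 mm, 32 mm high.
- bar_mid (a point): Middle (axis) of the press bar: the round 10 mm outer edge of a smooth white flange that slopes from the hinge; along the scanner's x from x = -140 to 45 mm (this point x = -47.5 mm), 36 mm from the hinge. Hood closed: y = 32 mm, 48 mm above the table; fully open: y = 28 mm, 10 mm above the table (bar top 15 mm). Press it anywhere; a finger can slide along it while pressing.
- home (a point): Where the block's centre is when it is home against the stop: scanner x = 34, y = -27 mm, 15 mm above the table. The block's rear face is then at x = 9 mm, so the pushing finger goes 9 mm past the mouth; it passes the open hood on the side away from the hinge (finger centre about y = -37 mm).
- lane_start (a point): Centre of the lane floor at its open front end (scanner x = -145, y = -27 mm, 4 mm above the table). The lane is straight and open-topped, ends at the stop, and lies between two low rails 36 mm apart whose tops are only 9 mm above the table.
- block_center (a point): Centre of the specimen block: amber resin with a dark insect inside and a white underside, 50 mm long (its x, along the lane), 34 mm wide, 22 mm high, about 45 g. It starts on the lane in front of the closed hood (centre 15 mm above the table, top 26 mm).
- jar: Bystander, leave alone: small lidded jar, 48 mm across, 75 mm high; origin at the centre of its underside.
- dish: Bystander: flat clear dish, 90 mm across, 15 mm high; origin at the centre of its underside.
- slidebox: Bystander: grey slide box 95 x 80 x 32 mm; origin at the centre of its underside.
- loupe: Bystander: steel loupe, 38 mm across, 34 mm high; origin at the centre of its underside.
- sticks: Bystander: glass cup of wooden sticks, 64 mm across, 120 mm high; origin at the centre of its underside.
- beaker: Bystander: glass mug-shaped beaker, 80 mm across, 100 mm high; origin at the centre of its underside.
- notebook: Bystander: green notebook 210 x 150 x 16 mm; origin at the centre of its underside.
Not all that is in view belongs to the job. What is shaped like the part that bears block_center but red or turquoise is not meant.

How it is judged (in metres and radians):
On the way, in this order (a step that is already met when the one before it is completed fails the run):
1. the hood is pressed open by the fingers while the block is still outside (value of joint hood above 0.8 rad and contact force between the fingers and hood above 0.3 N and x of block_center in the frame of scanner below -0.015 m), for 0.1 s.
2. the block is home against the stop while the fingers still hold the hood open (x of block_center in the frame of scanner between 0.03 and 0.037 m and y of block_center in the frame of scanner between -0.033 and -0.021 m and z of block_center in the frame of scanner between 0.011 and 0.019 m and value of joint hood above 0.6 rad and contact force between the fingers and hood above 0.3 N), for 0.1 s.
At the end, for the whole second after the job is handed in: The block lies flat on the lane floor against the back stop (gap at most 4 mm, within 6 mm of the lane's centre line, within 0.12 rad of its direction), at rest, and the hood is closed over it (joint under 0.06 rad), with the hand clear of everything (x of block_center in the frame of scanner between 0.03 and 0.037 m and y of block_center in the frame of scanner between -0.033 and -0.021 m and z of block_center in the frame of scanner between 0.011 and 0.019 m and value of joint hood below 0.06 rad and linear speed of block below 0.01 m/s and angle between the x axis of block_center and the x axis of scanner, either way round below 0.12 rad and angle between block_center's own z axis and vertical below 0.1 rad); the robot touches nothing.
It fails at once if the block is lifted off the lane (by more than 8 mm) (z of block_center in the frame of scanner above 0.023 m).
It fails at once if the block is tipped (angle between block_center's own z axis and vertical above 0.35 rad).
It fails at once if the hood comes down on the block or the block is forced against it (over 1.5 N) (contact force between hood and block above 1.5 N).
It fails at once if a bystander is moved more than 20 mm (distance of any of jar, dish, slidebox, loupe, sticks, beaker, notebook from where it was at the start of the episode above 0.02 m).
It also fails if it takes over 43 s, if anything falls off the work surface, if the arm or the gripper's body presses on something with over 40 N, if the wrist force passes 120 N, or if a joint passes its speed limit or range.

## Working session

There is one attempt and no reset: what is moved stays moved. The work goes in short steps, Python scripts to look and compute and a tool call to move; the robot and the scene stay as the last step left them, time stands still between calls to the robot, and variables do not carry over. Pictures are saved under pics/ and viewed, about 8 in all and at most 12, crops included, and the job is handed in when it is done.

Besides the shell and the picture viewer there is one more tool, called after "Request:" in YAML: its name, and indented under it one key for each argument. carry_out: Moves the arm, as the interface text tells. Shift numbers are shares of 0.04 m and turn numbers shares of 4 degrees, none past 1 either way. Its arguments: {"type":"object","properties":{"commands":{"type":"array"},"grip_force":{"type":"number"}},"required":["commands"]}

```bash
mkdir -p pics
cat > h.py <<'E'
import numpy as np, cv2, json
from plant import telemetry, cams, r
def snap(n,f):
    s=telemetry.get_state(); c=cams.capture(n)
    cv2.imwrite(f'pics/{f}.png',c['frame'][:,:,::-1])
    d={k:np.asarray(c[k]).tolist() for k in c if k!='frame'}; d['s']={k:np.asarray(v).tolist() for k,v in s.items()}
    json.dump(d,open(f'pics/{f}.json','w'))
def cal(f):
    d=json.load(open(f'pics/{f}.json')); K=np.array(d['camera_matrix']); 
    if 'mount' in d:
        from scipy.spatial.transform import Rotation as R
        T=np.eye(4);T[:3,:3]=R.from_euler('xyz',d['s']['eef_rot'],degrees=True).as_matrix();T[:3,3]=d['s']['tcp_pos']
        W=np.linalg.inv(T@np.array(d['mount']))
    else: W=np.array(d['camera_from_world'])
    return K,d['k1'],W
def px2w(f,u,v,z):
    K,k,W=cal(f); p=np.linalg.solve(K,[u,v,1])[:2]; q=p.copy()
    for _ in range(30): q=p/(1+k*(q@q))
    C=np.linalg.inv(W); o=C[:3,3]; dr=C[:3,:3]@np.r_[q,1]
    return o+dr*(z-o[2])/dr[2]
def w2px(f,P):
    K,k,W=cal(f); c=W[:3,:3]@np.asarray(P)+W[:3,3]; q=c[:2]/c[2]; q=q*(1+k*(q@q)); return (K@np.r_[q,1])[:2]
E
python3 - <<'E'
from h import *
snap('top','top0'); snap('scene','sc0')
s=telemetry.get_state(); print(s)
a=cv2.imread('pics/top0.png');b=cv2.imread('pics/sc0.png')
cv2.imwrite('pics/t.png',cv2.resize(a,(800,600),interpolation=cv2.INTER_CUBIC)); cv2.imwrite('pics/s.png',cv2.resize(b,(800,600),interpolation=cv2.INTER_CUBIC))
E
```

```text
{'time_s': 0.1, 'joints': array([-5.32222024e+01,  2.05866525e+01,  6.39319679e-01, -1.69977363e-02,
       -7.01365717e+01, -1.65080611e+01]), 'qd': array([ 0.05202304, -0.21469004,  0.1026769 ,  0.06502487, -0.14720472,
       -0.07304063]), 'joint_torque': array([-1.26188821e-03, -5.84164310e+01,  2.93749791e+01,  7.01554924e+00,
        1.01432964e-02, -5.50372965e-05]), 'tcp_pos': array([ 0.23369236, -0.63282327,  0.2477286 ]), 'eef_rot': array([ 1.79915013e+02, -8.52234427e-03, -1.59736044e+02]), 'contact_force': array([-0.39730127, -0.13788844,  0.49038445]), 'moment': array([-0.02880173,  0.05639159, -0.0301868 ]), 'gripper_width': 0.08733836054551222}
```

View pics/t.png

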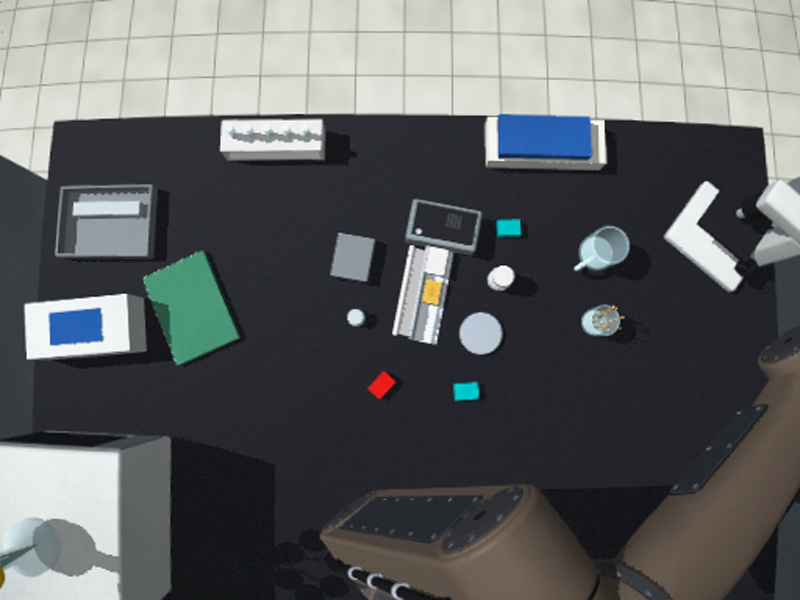

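View pics/s.png

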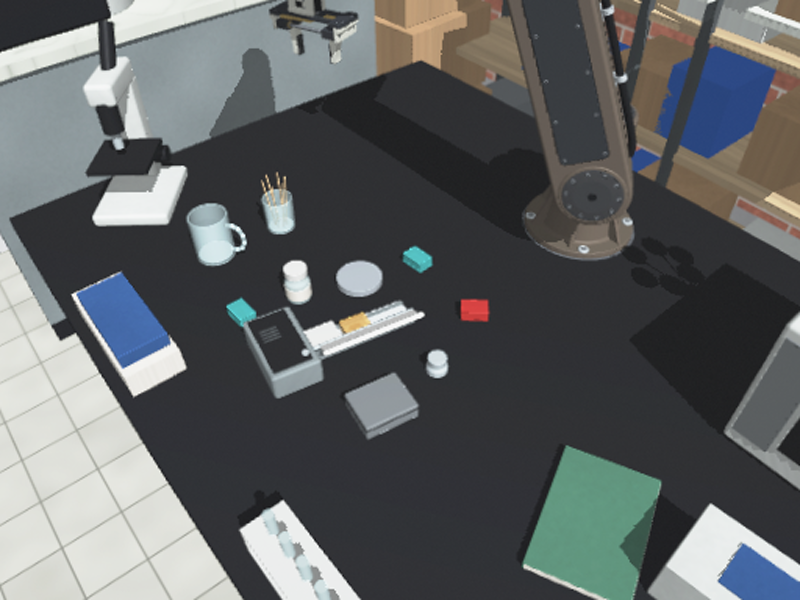

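The top view shows the scanner at about (443,225) and the lane running down to about (420,340). The amber block is at (432,291) and the white bar is on the lane's left, around (408,290). The lookalikes are red (382,385) and turquoise (467,391) and (509,228). Amber on the lane fits the description. I'll enlarge it to confirm.

Run:
```python
from h import *
a=cv2.imread('pics/top0.png')[115:230,235:345]
cv2.imwrite('pics/tc.png',cv2.resize(a,None,fx=5,fy=5,interpolation=cv2.INTER_CUBIC))
for u,v in [(400,130),(432,291),(420,340)]: print(px2w('top0',u*.64,v*.64,.02))
```

```text
[0.92546009 0.02065043 0.02      ]
[ 0.56697663 -0.05037901  0.02      ]
[ 0.46228997 -0.02522026  0.02      ]
```

View pics/tc.png

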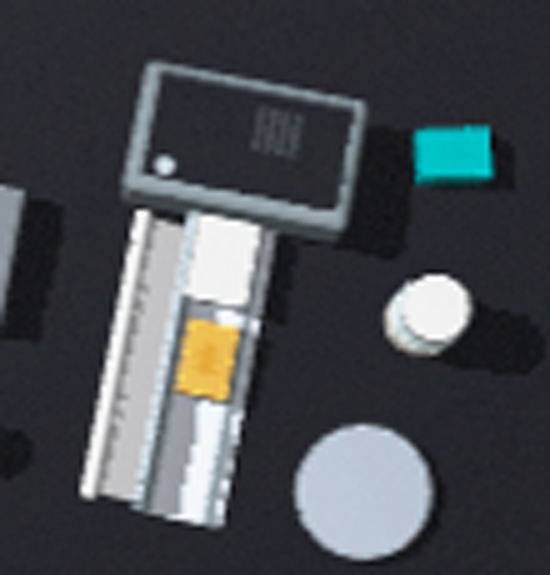

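The crop confirms the amber block on the lane at crop (207,358), in front of the closed white hood. The bar runs from crop (90,494) to (143,212), and the hood's front-right corner is at (250,305). Next I'll fit the scanner pose.

```bash
cat >> h.py <<'E'
from scipy.optimize import least_squares
def s2w(p,P):
    c,s=np.cos(p[2]),np.sin(p[2]); x,y,z=P; return np.array([p[0]+c*x-s*y,p[1]+s*x+c*y,z])
def w2s(p,P):
    c,s=np.cos(p[2]),np.sin(p[2]); d=np.asarray(P)[:2]-p[:2]; return np.array([c*d[0]+s*d[1],-s*d[0]+c*d[1]])
def fit(obs,p0):
    f=lambda p:np.concatenate([w2px(n,s2w(p,P))-uv for n,uv,P in obs])
    o=least_squares(f,p0,loss='soft_l1'); return o.x,f(o.x).reshape(-1,2)
E
python3 - <<'E'
from h import *
t=lambda u,v:np.array([235+u/5,115+v/5])-.4
obs=[('top0',t(90,494),(-.140,.032,.048)),('top0',t(143,212),(.045,.032,.048)),('top0',t(250,305),(0,-.045,.0335)),('top0',t(142,510),(-.145,0,.024)),
('top0',t(150,63),(.159,.05,.058)),]
p,r_=fit(obs[:4],[.6,-.02,-.2]); print(p,np.degrees(p[2]),r_.round(1))
b=px2w('top0',*t(207,358),.026);print(b,w2s(p,b))
K,k,W=cal('top0');print('cam',np.linalg.inv(W)[:3,3])
print('above lane', s2w(p,(-.05,-.02,0)))
for n,u,v,z in [('jar',436,300,.075),('dish',364,490,.015),('tq',452,155,.02)]:
    b=px2w('top0',*t(u,v),z);print(n,b,w2s(p,b))
for n,u,v,z in [('sbox',354,257,.032),('loupe',356,317,.034)]:
    b=px2w('top0',u*.64,v*.64,z);print(n,b,w2s(p,b))
E
```

```text
[ 0.60860339 -0.02975665 -0.17267848] -9.893748028555393 [[ 0.8 -0.5]
 [ 0.3  0.6]
 [-0.7  0.1]
 [-0.3 -0.1]]
[ 0.56642793 -0.04847274  0.026     ] [-0.0383324 -0.0256844]
cam [0.41848641 0.01840439 1.34985838]
above lane [ 0.55591055 -0.04086813  0.        ]
jar [ 0.59972339 -0.19366661  0.075     ] [ 0.01941534 -0.16299807]
dish [ 0.47989011 -0.15416045  0.015     ] [-0.1054238  -0.14466939]
tq [ 0.70699958 -0.21501822  0.02      ] [ 0.12876479 -0.16559978]
sbox [0.63723556 0.11646746 0.032     ] [0.00308189 0.1489691 ]
loupe [0.50913749 0.11015813 0.034     ] [-0.12202703  0.12074359]
```

Request:
carry_out:
  commands: [0.45,0.96,0,-0.47,-0.3,0.45,0.96,0,-0.47,-0.3,0.45,0.96,0,-0.47,-0.3,0.45,0.96,0,-0.47,-0.3,0.45,0.96,0,-0.47,-0.3,0.45,0.96,0,-0.47,-0.3,0.45,0.96,0,-0.47,-0.3,0.45,0.96,0,-0.47,-0.3]

```text
time_s: 0.9
tcp_pos: [0.3781, -0.3243, 0.2484]
eef_rot: [180.0, -0.0, -174.9]
contact_force: [1.0, -0.3, 0.0]
gripper_width: 0.0573
```

Request:
carry_out:
  commands: [0.45,0.96,0,-0.47,-0.3,0.45,0.96,0,-0.47,-0.3,0.45,0.96,0,-0.47,-0.3,0.45,0.96,0,-0.47,-0.3,0.45,0.96,0,-0.47,-0.3,0.45,0.96,0,-0.47,-0.3,0.45,0.96,0,-0.47,-0.3,0.45,0.96,0,-0.47,-0.3]

```text
time_s: 1.7
tcp_pos: [0.522, -0.017, 0.2485]
eef_rot: [180.0, -0.0, 170.1]
contact_force: [2.1, -0.4, 0.5]
gripper_width: 0.0572
```

Request:
carry_out:
  commands: [0,0,0,0,-0.3,0,0,0,0,-0.3,0,0,0,0,-0.3]

```text
time_s: 2.0
tcp_pos: [0.5213, -0.0192, 0.2483]
eef_rot: [-180.0, -0.0, 170.2]
contact_force: [-0.5, 0.5, 0.1]
gripper_width: 0.0569
```

Run:
```python
from h import *
snap('wrist','w1')
d=json.load(open('pics/w1.json'));print(d['s']['tcp_pos'],d['s']['eef_rot'],d['s']['gripper_width'],d['s']['contact_force'],d['mount'])
a=cv2.imread('pics/w1.png');cv2.imwrite('pics/w1b.png',cv2.resize(a,(800,600),interpolation=cv2.INTER_CUBIC))
```

```text
[0.5213317282970983, -0.019189261515359015, 0.24826775552742716] [-179.981335335522, -0.0432331707970027, 170.19775411304664] 0.05687459404103658 [-0.45767120229020697, 0.47604272137512094, 0.09290209901513459] [[-0.00029123463732562047, -0.9543975094944208, -0.29853862238114637, 0.08061294766370575], [0.9999983799606474, -0.0008082487955159034, 0.0016083562928922276, 0.00021373673025576467], [-0.0017763047222705216, -0.2985376703277682, 0.9543961987229425, -0.13603943286901454], [0.0, 0.0, 0.0, 1.0]]
```

View pics/w1b.png

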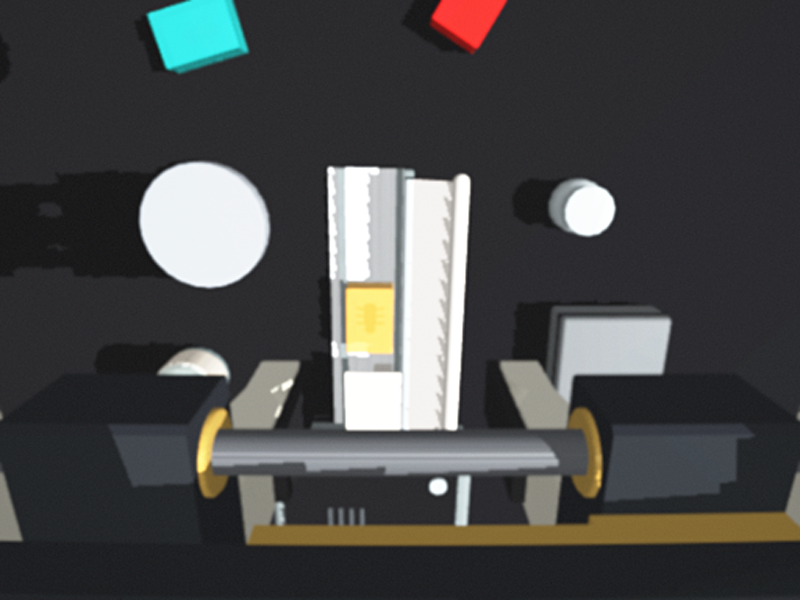

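The wrist view shows the block top at (346–394, 284–353). The near bar end is at (462,179), the hood's front-left corner at (345,372) and the wall end at (409,171). The bystanders are clear of the fingers' path.

Run:
```python
from h import *
t=lambda u,v:np.array([235+u/5,115+v/5])-.4
w=lambda u,v:np.array([u*.64-.2,v*.64-.2])
ot=[('top0',t(90,494),(-.140,.032,.048)),('top0',t(143,212),(.045,.032,.048)),('top0',t(250,305),(0,-.045,.0335)),('top0',t(142,510),(-.145,0,.024))]
ow=[('w1',w(462,179),(-.140,.032,.048)),('w1',w(345,372),(0,-.045,.0335)),('w1',w(409,170),(-.145,0,.024))]
for o in (ow,ow+ot):
    p,r_=fit(o,[.6,-.03,-.17]); print(p,np.degrees(p[2]),r_.round(1).tolist())
    for u,v in [(346,284),(394,284),(394,353),(346,353)]: print(w2s(p,px2w('w1',*w(u,v),.026)).round(4))
    print('bar pt',w2s(p,px2w('w1',*w(452,425),.048)))
    s=telemetry.get_state()['tcp_pos'];print('tcp in s',w2s(p,s))
    print('target',s2w(p,(-.086,-.0015,.04)))
```

```text
[ 0.60844935 -0.02814363 -0.18221364] -10.44007230558589 [[-0.7, 0.9], [0.3, -0.4], [0.4, -0.5]]
[-0.0648 -0.0441]
[-0.0652 -0.0098]
[-0.0118 -0.0094]
[-0.0115 -0.0451]
bar pt [0.03536229 0.03357703]
tcp in s [-0.0872552  -0.00729407]
target [ 0.52360128 -0.014035    0.04      ]
[ 0.60846459 -0.02835643 -0.18193022] -10.423833516865148 [[-1.0, 0.9], [0.1, -0.3], [0.1, -0.5], [-0.0, -0.6], [0.0, 0.6], [-1.2, 0.2], [-1.1, -0.2]]
[-0.0649 -0.0438]
[-0.0652 -0.0096]
[-0.0119 -0.0092]
[-0.0115 -0.0449]
bar pt [0.03531832 0.03377353]
tcp in s [-0.08731075 -0.00706281]
target [ 0.52361251 -0.01427184  0.04      ]
```

Request:
carry_out:
  commands: [0.01,0.03,-1,-0.12,-0.3,0.01,0.03,-1,0,-0.3,0.01,0.03,-1,0,-0.3,0.01,0.03,-1,0,-0.3,0,0,0,0,-0.3,0,0,0,0,-0.3]

```text
time_s: 2.65
tcp_pos: [0.5234, -0.0149, 0.0891]
eef_rot: [-179.9, -0.0, 169.7]
contact_force: [-0.1, 0.5, 1.0]
gripper_width: 0.0568
```

Run:
```python
from h import *
snap('wrist','w2');snap('scene','sc2')
d=json.load(open('pics/w2.json'));print(d['s']['tcp_pos'],d['s']['eef_rot'],d['s']['gripper_width'],d['s']['contact_force'])
p=np.array([.60845,-.0283,-.1815]);print(w2s(p,d['s']['tcp_pos']))
a=cv2.imread('pics/w2.png');cv2.imwrite('pics/w2b.png',cv2.resize(a,(800,600),interpolation=cv2.INTER_CUBIC))
u,v=w2px('sc2',d['s']['tcp_pos']).astype(int);print(u,v)
a=cv2.imread('pics/sc2.png')[v-70:v+50,u-80:u+80];cv2.imwrite('pics/sc2b.png',cv2.resize(a,None,fx=5,fy=5,interpolation=cv2.INTER_CUBIC))
```

```text
[0.5233926600540106, -0.014863303615249901, 0.08914074420690878] [-179.93986604260644, -0.04879534300260994, 169.67912843849132] 0.05681608388637893 [-0.05234437393606922, 0.5358354073839341, 1.0244610435066575]
[-0.08608558 -0.0021373 ]
245 189
```

View pics/w2b.png

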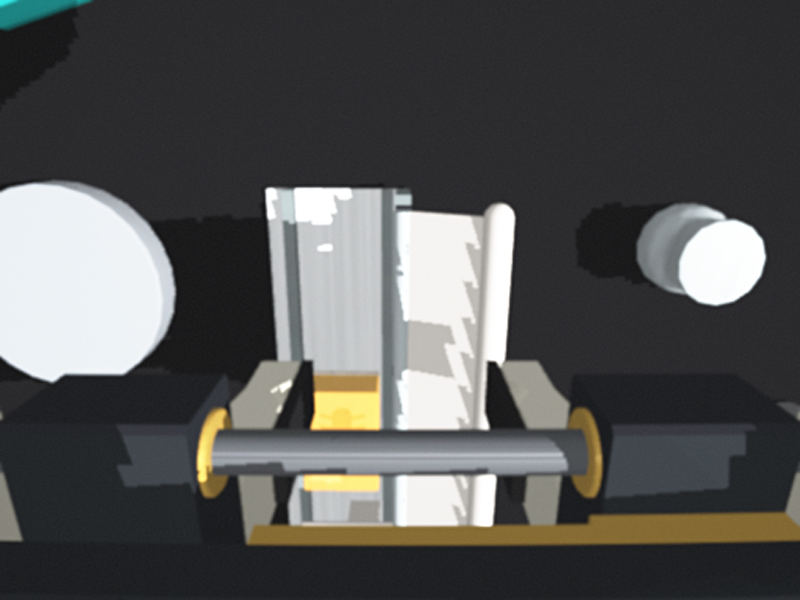

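View pics/sc2b.png

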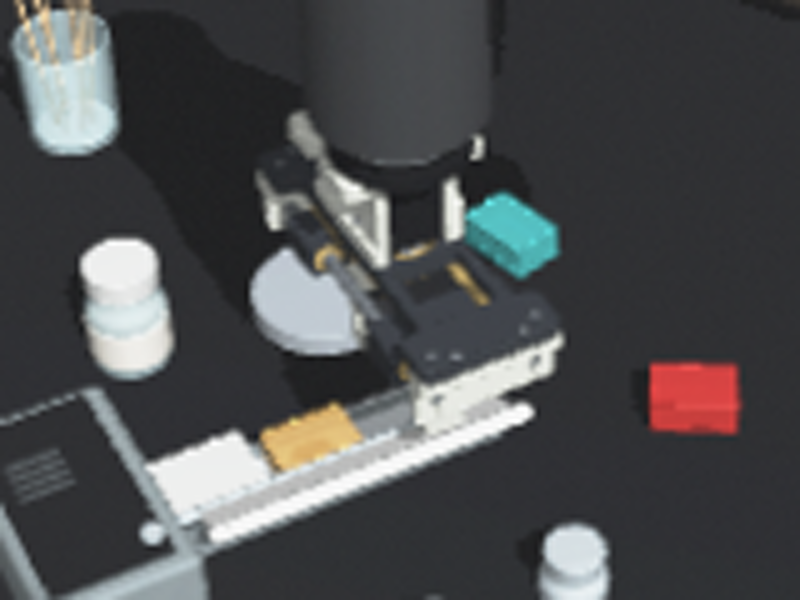

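The fingers straddle the wall, with the bar-side pad edge over the bar at about (490,380) and the other finger over the lane behind the block. Now I'll press down.

Request:
carry_out:
  commands: [0,0.01,-0.25,0,-0.3,0,0,-0.25,0,-0.3,0,0,-0.25,0,-0.3,0,0,-0.25,0,-0.3,0,0,0,0,-0.3]

```text
time_s: 3.25
tcp_pos: [0.5228, -0.0138, 0.0471]
eef_rot: [-179.9, -0.1, 169.7]
contact_force: [1.0, 1.0, 2.7]
gripper_width: 0.0567
```

Request:
carry_out:
  commands: [0,0,-0.15,0,-0.3,0,0,-0.1,0,-0.3,0,0,0,0,-0.3,0,0,0,0,-0.3]

```text
time_s: 3.65
tcp_pos: [0.5226, -0.0142, 0.0384]
eef_rot: [-179.9, -0.1, 169.7]
contact_force: [-1.2, -3.0, 5.7]
gripper_width: 0.0568
```

Run:
```python
from h import *
snap('wrist','w3');snap('top','t3')
d=json.load(open('pics/w3.json'));print(d['s']['tcp_pos'],d['s']['eef_rot'],d['s']['gripper_width'],d['s']['contact_force'])
p=np.array([.60845,-.0283,-.1815]);print(w2s(p,d['s']['tcp_pos']))
a=cv2.imread('pics/w3.png')[:300,100:420];a=cv2.resize(a,(400,375),interpolation=cv2.INTER_CUBIC)
b=cv2.imread('pics/t3.png')[115:230,225:335];b=cv2.resize(b,None,fx=3.4,fy=3.26,interpolation=cv2.INTER_CUBIC)[:375]
cv2.imwrite('pics/c3.png',np.hstack([a,b]))
```

```text
[0.5225838945336001, -0.01418963461497113, 0.0384229179397205] [-179.93189326072113, -0.09840899711046654, 169.70094448554147] 0.05684615015272105 [-1.1647775953843422, -2.9866653381853996, 5.662409112758558]
[-0.08700267 -0.00162068]
```

View pics/c3.png

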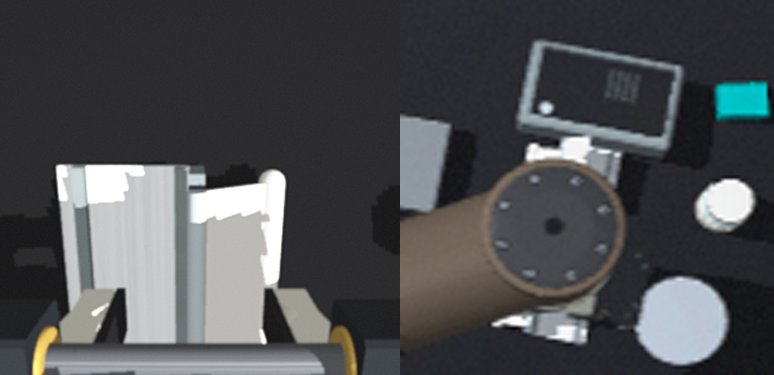

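Bar down and holding at 5.7 N. Now I'll push along the lane, in the direction (0.984, -0.181).

Request:
carry_out:
  commands: [0.246,-0.045,0,0,-0.3,0.246,-0.045,0,0,-0.3,0.246,-0.045,0,0,-0.3,0.246,-0.045,0,0,-0.3,0,0,0,0,-0.3]

```text
time_s: 4.25
tcp_pos: [0.565, -0.0209, 0.0386]
eef_rot: [180.0, 0.1, 169.7]
contact_force: [2.6, -0.6, 3.4]
gripper_width: 0.0569
```

Run:
```python
from h import *
snap('scene','s4')
s=telemetry.get_state();p=np.array([.60845,-.0283,-.1815]);print(s['tcp_pos'],w2s(p,s['tcp_pos']),s['contact_force'],s['gripper_width'])
for y,z in ((.028,.010),(.031,.014),(.0335,.02)): print('bar end in w3 crop',z,(w2px('w3',s2w(p,(-.14,y,z)))-[100,0])*1.25)
u,v=w2px('s4',s2w(p,(-.0,0,.03))).astype(int)
a=cv2.imread('pics/s4.png')[v-60:v+40,u-60:u+75];cv2.imwrite('pics/s4b.png',cv2.resize(a,None,fx=5.5,fy=5.5,interpolation=cv2.INTER_CUBIC))
```

```text
[ 0.56489284 -0.02076285  0.0387858 ] [-0.04420218 -0.00044894] [ 2.5474156  -1.22166139  3.41945331] 0.057144124045943996
bar end in w3 crop 0.01 [268.12835219 179.53722864]
bar end in w3 crop 0.014 [277.61630262 181.27583071]
bar end in w3 crop 0.02 [287.36537391 184.02865702]
```

View pics/s4b.png

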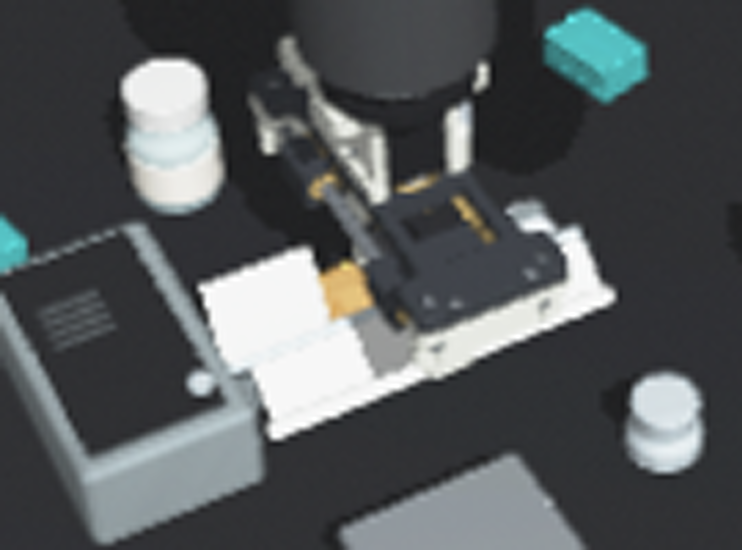

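The hood is open (steep white panel) and the block's front is entering the mouth. I estimate about 1.0 rad. I'll press 1.5 mm lower, correct y slightly and keep pushing.

Request:
carry_out:
  commands: [0,-0.03,-0.04,0,-0.3,0.2,-0.045,0,0,-0.3,0.2,-0.04,0,0,-0.3,0.2,-0.04,0,0,-0.3,0.2,-0.04,0,0,-0.3,0,0,0,0,-0.3]

```text
time_s: 4.9
tcp_pos: [0.5937, -0.0292, 0.0368]
eef_rot: [-179.9, -0.2, 169.7]
contact_force: [-3.9, -0.3, 7.8]
gripper_width: 0.0572
```

Run:
```python
from h import *
s=telemetry.get_state();p=np.array([.60845,-.0283,-.1815]);print(s['tcp_pos'],w2s(p,s['tcp_pos']),s['contact_force'],s['gripper_width'])
```

```text
[ 0.59365823 -0.02917441  0.03683391] [-0.01439097 -0.00353004] [-3.86854572 -0.34318049  7.78702327] 0.05719078051991479
```

Request:
carry_out:
  commands: [0.1,0,0,0,-0.3,0.1,-0.01,0,0,-0.3,0.08,-0.01,0,0,-0.3,0,0,0,0,-0.3]

```text
time_s: 5.3
tcp_pos: [0.6041, -0.0299, 0.0368]
eef_rot: [-179.9, -0.2, 169.7]
contact_force: [-6.2, -0.4, 9.3]
gripper_width: 0.0569
```

Request:
carry_out:
  commands: [0.04,-0.007,0,0,-0.3,0.04,-0.007,0,0,-0.3,0,0,0,0,-0.3]

```text
time_s: 5.6
tcp_pos: [0.6062, -0.0303, 0.0366]
eef_rot: [-179.9, -0.3, 169.7]
contact_force: [-9.5, 1.9, 10.8]
gripper_width: 0.0569
```

Run:
```python
from h import *
s=telemetry.get_state();p=np.array([.60845,-.0283,-.1815]);print(s['tcp_pos'],w2s(p,s['tcp_pos']),s['contact_force'],s['gripper_width'])
```

```text
[ 0.60615838 -0.03031143  0.03664079] [-0.00189091 -0.00239204] [-9.45095814  1.85263685 10.76407321] 0.05688338861493244
```

Request:
carry_out:
  commands: [0.04,-0.007,0,0,-0.3,0.04,-0.007,0,0,-0.3,0,0,0,0,-0.3,0,0,0,0,-0.3]

```text
time_s: 6.0
tcp_pos: [0.6065, -0.0305, 0.0366]
eef_rot: [-179.9, -0.6, 169.6]
contact_force: [-19.1, 7.5, 21.5]
gripper_width: 0.0565
```

Run:
```python
from h import *
snap('scene','s5')
s=telemetry.get_state();p=np.array([.60845,-.0283,-.1815]);print(s['tcp_pos'],w2s(p,s['tcp_pos']),s['contact_force'],s['gripper_width'])
u,v=w2px('s5',s2w(p,(-.0,0,.03))).astype(int)
a=cv2.imread('pics/s5.png')[v-50:v+40,u-60:u+60];cv2.imwrite('pics/s5b.png',cv2.resize(a,None,fx=6.5,fy=6.5,interpolation=cv2.INTER_CUBIC))
```

```text
[ 0.60644319 -0.03054712  0.03651816] [-0.00156823 -0.00257245] [-19.1308514    7.1678489   20.25951674] 0.05736019904885028
```

View pics/s5b.png

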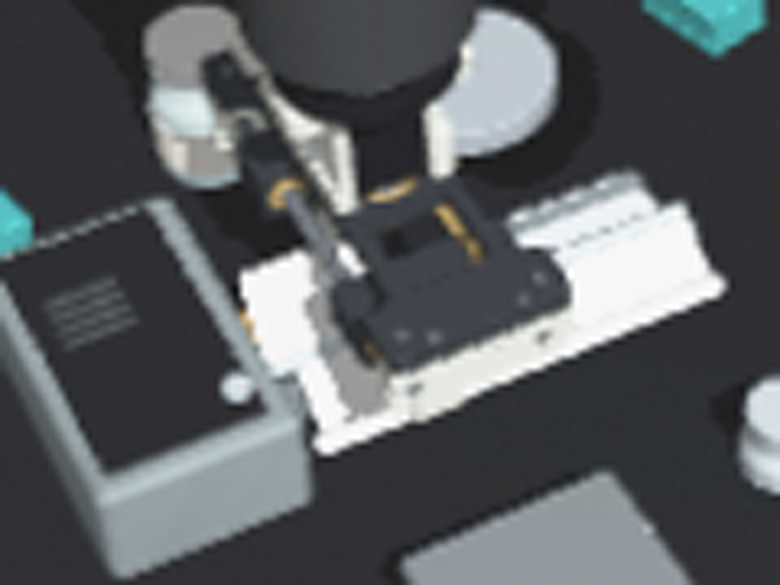

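Motion is blocked solidly: the last 3.2 mm commanded gave 0.3 mm at 19 N. The finger front is about 8 mm past the mouth, and amber shows at (247,318) right against the box face, so the block is home. I'll back off along the lane while still holding the bar, then raise.

Request:
carry_out:
  commands: [-0.1,0.018,0,0,-0.3,-0.2,0.036,0,0,-0.3,-0.246,0.045,0,0,-0.3,-0.246,0.045,0,0,-0.3,-0.246,0.045,0,0,-0.3,0,0,0,0,-0.3]

```text
time_s: 6.65
tcp_pos: [0.5689, -0.0228, 0.0369]
eef_rot: [-180.0, -0.1, 169.7]
contact_force: [-1.8, 2.5, 4.4]
gripper_width: 0.057
```

Request:
carry_out:
  commands: [0,0,0.1,0,-0.3,0,0,0.1,0,-0.3,0,0,0.1,0,-0.3,0,0,0.1,0,-0.3,0,0,0.1,0,-0.3,0,0,0.1,0,-0.3,0,0,0.1,0,-0.3,0,0,0.1,0,-0.3]

```text
time_s: 7.45
tcp_pos: [0.5708, -0.0231, 0.0693]
eef_rot: [-180.0, -0.0, 169.7]
contact_force: [-0.2, -0.9, -0.0]
gripper_width: 0.0567
```

Request:
carry_out:
  commands: [0,0,0.1,0,-0.3,0,0,0.1,0,-0.3,0,0,0.3,0,-0.3,0,0,0.8,0,-0.3,0,0,1,0,-0.3,-0.5,0,1,0,-0.3,-1,0,1,0,-0.3,0,0,0,0,-0.3]

```text
time_s: 8.25
tcp_pos: [0.5149, -0.0229, 0.2428]
eef_rot: [179.8, 0.5, 169.7]
contact_force: [0.4, 0.1, 0.6]
gripper_width: 0.0572
```

Run:
```python
from h import *
snap('scene','s6');snap('wrist','w6')
s=telemetry.get_state();p=np.array([.60845,-.0283,-.1815]);print(s['time_s'],s['tcp_pos'],w2s(p,s['tcp_pos']),s['contact_force'])
u,v=w2px('s6',s2w(p,(-.0,0,.03))).astype(int)
a=cv2.imread('pics/s6.png')[v-50:v+50,u-55:u+55];a=cv2.resize(a,(400,364),interpolation=cv2.INTER_CUBIC)
b=cv2.resize(cv2.imread('pics/w6.png')[20:320,90:420],(400,364),interpolation=cv2.INTER_CUBIC)
cv2.imwrite('pics/c6.png',np.hstack([a,b]))
```

```text
8.35 [ 0.5154847 -0.0227169  0.2383741] [-0.09244603 -0.01128932] [ 0.57664841 -0.19927372 -0.58905419]
```

View pics/c6.png

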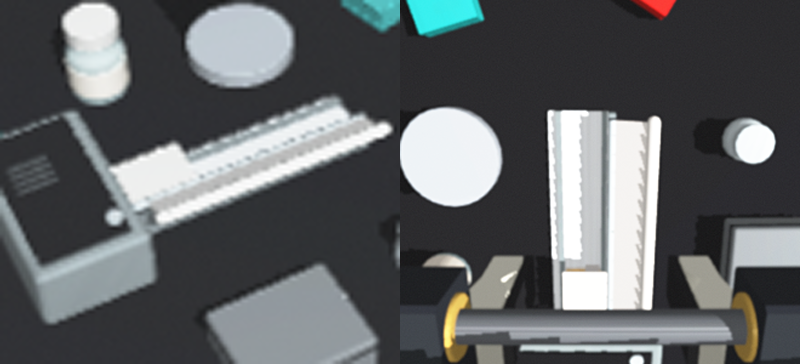

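Hood closed, lane empty, bystanders in place, hand clear. I'll check the amber sliver at the mouth, at panel (575,270), to see whether it's the home rear face seen under the hood.

Run:
```python
from h import *
f='w6'; a=cv2.cvtColor(cv2.imread('pics/w6.png'),cv2.COLOR_BGR2HSV)
m=(a[:,:,0]>8)&(a[:,:,0]<28)&(a[:,:,1]>110)&(a[:,:,2]>60); m[:215]=0;m[252:]=0;m[:,:215]=0;m[:,270:]=0
v,u=np.nonzero(m);print(len(u),u.min(),u.max(),v.min(),v.max())
p=np.array([.60845,-.0283,-.1815])
for P in [(.009,-.044,.004),(.009,-.044,.012),(.009,-.025,.004),(0,-.045,.0335),(0,-.045,.03),(0,-.02,.016),(-.145,0,.024)]: print(P,w2px(f,s2w(p,P)).round(1))
for vv in (v.min(),v.max()): print(w2s(p,px2w(f,u.mean(),vv,.004)),w2s(p,px2w(f,u.mean(),vv,.010)))
```

```text
1 236 236 242 242
(0.009, -0.044, 0.004) [227.2 239.3]
(0.009, -0.044, 0.012) [226.7 242.2]
(0.009, -0.025, 0.004) [242.7 239.3]
(0, -0.045, 0.0335) [224.1 243.7]
(0, -0.045, 0.03) [224.4 242.3]
(0, -0.02, 0.016) [246.5 236.9]
(-0.145, 0, 0.024) [265.  112.3]
[ 0.01270867 -0.03323189] [ 0.00969727 -0.03288429]
[ 0.01270867 -0.03323189] [ 0.00969727 -0.03288429]
```

The sliver is at row 242, and the home rear face (x = 9 mm) should appear at rows 239–242, so it matches.

```bash
python3 -c "
from h import *
print(r.close_job())"
```

```text
the job is handed in; nothing more can be done
None
```

I handed the job in at about 8.4 s of the 43 s allowed; the interface gives no verdict. One fingertip held the bar down while the other pushed the amber block along the lane to the back stop. I then backed the hand off along the lane with the bar still held, let the hood rise closed and lifted the hand clear.

**Block home:** The push stopped solidly at about 19 N, with the finger roughly 8 mm past the mouth. Amber showed against the stop before the hood closed. Afterwards a thin amber trace at the mouth matched where the rear face should be (x of 9 mm), but only one pixel passed the colour test, so that last check is weak.

**Hood and hand:** The last pictures show the hood closed, the lane empty and the hand clear, with about zero contact force. The bystanders in view (jar, dish, slide box and loupe) look unmoved; I did not measure them, and the last pictures did not show the sticks, beaker or notebook.

**Less certain:**
- **Hood opening:** I estimated about 1.0 rad from the bar's height in the images, not from a direct reading.
- **Late push force:** The upward force on the tool reached about 21 N as I pushed against the stop. I put that down to slight tool tilt but did not confirm it.

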